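Find the weak shock mount and mark it for rework

TASK

One of the three spring shock mounts in the inspection rig came out with too soft a spring: working along the row from the robot's left to its right, press each mount's pad down with the fingertips through at least half of its 12 mm travel and feel which gives most easily, letting each spring back before the next. Then push the hinged tag in front of that softest mount fully down flat, leaving the other two tags up. Pick nothing up: the mounts stay seated in their nests, and everything else on the bench stays where it is.

Things in the scene. Friction and masses are not known exactly. Their poses are not given: they have to be found in the camera images.
- rig: inspection rig, fixed: level aluminium plate 440 x 165 mm, top 20 mm above the bench, with three square nests in a row 110 mm apart. Origin on the bench under the centre of the middle nest. Its y axis runs along the row: left nest (robot's left) at y = +110 mm, right nest at -110 mm. On its -x side, towards the robot, each nest has its own hinged tag. Place and yaw (up to 0.35 rad) vary.
- mount_a: one of three spring shock mounts of the same look, standing loose in the nests (which one is in which nest changes): dark steel base 60 x 60 x 8 mm, a coil spring, and on top a round pad. Origin at the centre of its underside, 20 mm above the bench; z up. 58 mm tall. It can shift about 1.5 mm in its nest.
- pad_a_top (a point): centre of the top face of the pad of mount_a: a level rubber-faced disc, 42 mm across (steel rim 47 mm), 78 mm above the bench when unpressed. It moves straight down.
- pad_a (a joint): how far the pad of mount_a is pressed down, in m: 0 unpressed (within 0.3 mm), 0.012 at its stop; it springs back. The springs differ: pressing to 6 mm takes between about 2.5 and 9.5 N and to the stop between about 5.5 and 18 N, the softest mount's force being about half that of the next.
- mount_b: one of three spring shock mounts of the same look, standing loose in the nests (which one is in which nest changes): dark steel base 60 x 60 x 8 mm, a coil spring, and on top a round pad. Origin at the centre of its underside, 20 mm above the bench; z up. 58 mm tall. It can shift about 1.5 mm in its nest.
- pad_b_top (a point): centre of the top face of the pad of mount_b: a level rubber-faced disc, 42 mm across (steel rim 47 mm), 78 mm above the bench when unpressed. It moves straight down.
- pad_b (a joint): how far the pad of mount_b is pressed down, in m: 0 unpressed (within 0.3 mm), 0.012 at its stop; it springs back. The springs differ: pressing to 6 mm takes between about 2.5 and 9.5 N and to the stop between about 5.5 and 18 N, the softest mount's force being about half that of the next.
- mount_c: one of three spring shock mounts of the same look, standing loose in the nests (which one is in which nest changes): dark steel base 60 x 60 x 8 mm, a coil spring, and on top a round pad. Origin at the centre of its underside, 20 mm above the bench; z up. 58 mm tall. It can shift about 1.5 mm in its nest.
- pad_c_top (a point): centre of the top face of the pad of mount_c: a level rubber-faced disc, 42 mm across (steel rim 47 mm), 78 mm above the bench when unpressed. It moves straight down.
- pad_c (a joint): how far the pad of mount_c is pressed down, in m: 0 unpressed (within 0.3 mm), 0.012 at its stop; it springs back. The springs differ: pressing to 6 mm takes between about 2.5 and 9.5 N and to the stop between about 5.5 and 18 N, the softest mount's force being about half that of the next.
- tag_left_end (a point): point in the middle line of the left nest's tag, 40 mm from its hinge pin. The pin is 38 mm above the bench, 50 mm from the nest's centre towards rig -x. The tag: steel flap 34 mm wide, 50 mm long, 3 mm thick, rounded free end. Up, it slopes at 29 to 35 degrees, rising away from the mount (to rig -x); down, it lies level towards rig -x, upper face 39.5 mm above the bench.
- tag_left (a joint): angle of the tag of the left nest, in rad: 0 is up (35 degrees to the plate), 0.611 is level, fully down. A stiff hinge (about 1 to 2 N near the free end moves it); it stays where it is left. It starts between 0 and 0.1.
- tag_middle_end (a point): point in the middle line of the middle nest's tag, 40 mm from its hinge pin. The pin is 38 mm above the bench, 50 mm from the nest's centre towards rig -x. The tag: steel flap 34 mm wide, 50 mm long, 3 mm thick, rounded free end. Up, it slopes at 29 to 35 degrees, rising away from the mount (to rig -x); down, it lies level towards rig -x, upper face 39.5 mm above the bench.
- tag_middle (a joint): angle of the tag of the middle nest, in rad: 0 is up (35 degrees to the plate), 0.611 is level, fully down. A stiff hinge (about 1 to 2 N near the free end moves it); it stays where it is left. It starts between 0 and 0.1.
- tag_right_end (a point): point in the middle line of the right nest's tag, 40 mm from its hinge pin. The pin is 38 mm above the bench, 50 mm from the nest's centre towards rig -x. The tag: steel flap 34 mm wide, 50 mm long, 3 mm thick, rounded free end. Up, it slopes at 29 to 35 degrees, rising away from the mount (to rig -x); down, it lies level towards rig -x, upper face 39.5 mm above the bench.
- tag_right (a joint): angle of the tag of the right nest, in rad: 0 is up (35 degrees to the plate), 0.611 is level, fully down. A stiff hinge (about 1 to 2 N near the free end moves it); it stays where it is left. It starts between 0 and 0.1.
- gauge: bystander, loose: double-ended plug gauge, steel, 18 mm thick, 86 mm tall, standing in a small black socket between the left and middle nests; origin at its underside
- bolt: bystander, loose: hex-head bolt, 58 mm tall, standing on its head between the middle and right nests; origin at its underside
- driver: bystander, loose: inline electric screwdriver, black, about 240 mm long and 39 mm high, lying on the bench; origin at its underside
- threadlock: bystander, loose: small bottle, 32 mm in diameter, 85 mm tall, standing on the bench; origin at its underside
- caliper: bystander, loose: caliper, about 230 mm long and 18 mm high, lying on the bench; origin at its underside
- dish: bystander, loose: shallow steel dish, 100 mm in diameter, 28 mm tall; origin at its underside
- wrench: bystander, loose: wrench, 150 mm long, lying on the bench; origin at its underside

How it is judged:
By the outcome, as a careful person would: the job done as asked, in the order asked, and still so for the second after the job is handed in, with the robot touching nothing.
It also fails if it takes over 54 s, if anything falls off the work surface, if the arm or the gripper's body presses on something with over 40 N, if the wrist force passes 120 N, or if a joint passes its speed limit or range.

ROBOT

A 6-joint arm with a two-finger parallel gripper is mounted at the origin on the work surface. World frame = base frame: x ahead of the robot, y to its left, z up, the work surface at z = 0. Lengths are in m, angles in degrees, forces in N, time in s.
With the tool pointing down it reaches from about 0.375 to 0.75 m from the base axis. Payload 9 kg.
Tool frame: the origin (TCP) lies at the very end of the fingers, on their centre line; the grasp point (between the pads) lies 19 mm behind it; x points along the fingers, y is the direction in which the jaws open and shut, and the axes are right-handed (so a half turn about x gives the same grasp; the last joint's range is limited). The gripper opens to 85 mm and grips with 20 to 120 N. Pads are 22 mm wide; open, the fingers measure 114 mm over their backs; the gripper's body (76 mm by 85 mm) begins 54 mm behind the grasp point. The pads swing forward as they close: fully open they stand 13 mm farther back than shut.
Start: joints at [-82.489, 5.964, 5.575, 89.605, 0, 77.527], TCP at [0.205, -0.564, 0.231] pointing down, gripper open.
Joint ranges: [-171.21, 171.21], [-48.23, 106.86], [-62.78, 66.21], [-105.2, 120.99], [-86.42, 89.51], [-180, 180]. Speed limits (degrees/s): [127.2, 127.2, 147.25, 180, 180, 180].

INTERFACE

Orientations are given as a 3x3 rotation matrix whose columns are the frame's x, y, z axes.
In Python, from rig import telemetry, imaging, arm gives the robot as it stands. The module is installed in compiled form; this text tells all that it offers.
- The arm moves only by the tool apply_moves, never from a script. Its argument "deltas" is text: rows parted by semicolons, each of 4 numbers parted by spaces: the shift along the world's x, y, z in mm, then the turn about the world's z in degrees. A call has 1 to 20 rows; each row shifts and turns the commanded pose from where the row before left it; what a row does not reach is not made up. A row lasts 1/8 s, in which the tool goes at most 62.5 mm and 10.7 degrees, less where a joint would pass 70% of its speed; a pose out of reach is approached as far as the arm can. A call with a gripper value outside its range is refused whole. "gripper" is the closure, from -1 (fully open) to 1 (shut), set as the call begins (left out, the last holds). The fingers move at their own pace and stop on an object; the grip force is fixed at half the most. Time passes only in rows, so rows that do not move let the fingers close. It gives the time, the measured TCP pose, the force and the opening at its end, in the units of the state.
- telemetry.read_state(): the state, without advancing time (a new reading comes with each control period).
- imaging.capture(name): name is "scene" or "top"; returns a dict with "frame" (384x512x3 uint8, red, green, blue), "z_map" (384x512 float32, m along the optical axis (not along the pixel's ray), 0 where there is no reading), "mtx" (3x3 intrinsics, pixels), "R" (3x3) and "t" (3): a world point X has camera coordinates R X + t. Camera axes: x right, y down, z forward; pixel columns grow to the right and rows downward; lengths in m; the calibration is good to about 2 mm. A picture is of the moment at which its call begins.
- arm.hand_in(): hands the job in, once; it reports no verdict.
The state is a dict: "t": time; "joint_pos": joint angles; "dq": joint speeds; "tau": joint torques, N m; "ee_pos": TCP position; "tcp_rot": TCP orientation; "force": force on the tool from outside, world axes, zero at the start; "wrist_torque": the same for the moment, N m; "gripper_width": finger opening in m.
Only numpy, scipy, OpenCV 4.12 (cv2) and the standard library are available. Lean on these libraries where they do the work, as an engineer would, in place of code of your own. Each camera call takes 0.05 s, during which the arm holds its last target. There are 200 camera calls.

## Working session

There is one attempt and no reset: what is moved stays moved. The work goes in short steps, Python scripts to look and compute and a tool call to move; the robot and the scene stay as the last step left them, time stands still between calls to the robot, and variables do not carry over. Pictures are saved under pics/ and viewed, about 8 in all and at most 12, crops included, and the job is handed in when it is done.

Besides the shell and the picture viewer there is one more tool, called after "Emit:" as name(argument=value, ...) on one line, values as JSON. apply_moves: Moves the arm, as the interface text tells. Its arguments: {"type":"object","properties":{"deltas":{"type":"string"},"gripper":{"type":"number"}},"required":["deltas"]}

```bash
mkdir -p pics; cat > h.py <<'E'
import numpy as np, cv2
from rig import telemetry, imaging, arm
def cap(n,f=None):
    c=imaging.capture(n)
    if f: cv2.imwrite('pics/'+f,c['frame'][:,:,::-1])
    return c
def cloud(c):
    z=c['z_map'];v,u=np.mgrid[:z.shape[0],:z.shape[1]]
    K=c['mtx'];P=np.stack([(u-K[0,2])/K[0,0]*z,(v-K[1,2])/K[1,1]*z,z],-1)
    W=(P-c['t'])@c['R']; W[z==0]=np.nan
    return W
E
python3 - <<'E'
from h import *
s=telemetry.read_state(); print(s)
c=cap('top','t1.png');d=cap('scene','s1.png')
cv2.imwrite('pics/both.png',cv2.resize(np.hstack([c['frame'],d['frame']])[:,:,::-1],(800,300)))
np.savez('c1.npz',W=cloud(c),F=c['frame'],W2=cloud(d),F2=d['frame'])
E
```

```text
{'t': 0.0, 'joint_pos': array([-8.24891762e+01,  5.99978373e+00,  5.52622880e+00,  8.96066723e+01,
        1.39430810e-03,  7.75264563e+01]), 'dq': array([-0.06150363,  0.05348694, -0.00181014,  0.07569947,  0.01325075,
       -0.01384048]), 'tau': array([-3.65411988e-04, -5.56931913e+01,  5.03648543e+01,  1.67218200e-02,
       -3.36052490e-04, -4.61074166e-06]), 'ee_pos': array([ 0.20502458, -0.56350827,  0.23050246]), 'tcp_rot': array([[-1.58902249e-04,  3.41763621e-01, -9.39785934e-01],
       [ 1.39139558e-03, -9.39784961e-01, -3.41763503e-01],
       [-9.99999019e-01, -1.36192099e-03, -3.26194450e-04]]), 'force': array([-0.50461311,  0.11399319, -0.04671368]), 'wrist_torque': array([ 0.02476778, -0.05266592, -0.03154526]), 'gripper_width': 0.08578826274461131}
```

View pics/t1.png

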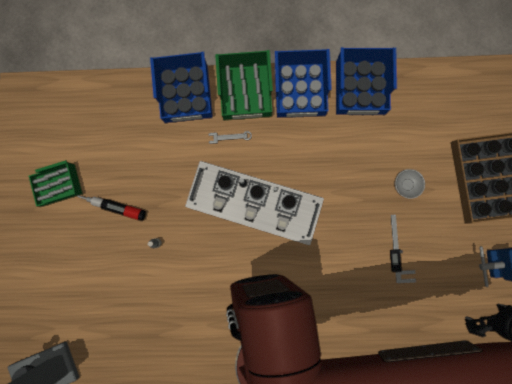

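View pics/s1.png

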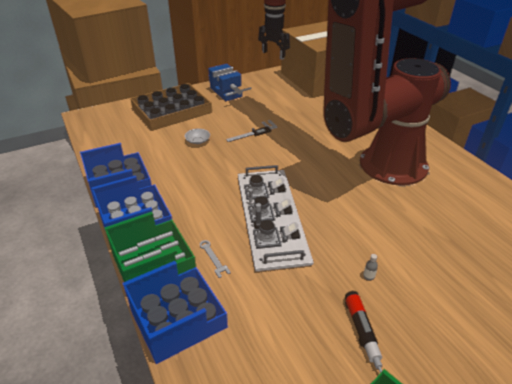

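The top view shows the white rig plate around (255,201), with pads at about (226,183), (257,193) and (289,203) and tags below them, towards the robot. Next I'll measure it.

```bash
python3 - <<'E'
from h import *
c=cap('top');W=cloud(c);F=c['frame']
roi=np.zeros(F.shape[:2],bool);roi[150:250,180:330]=1
z=W[...,2]
m=(roi&(z>.012)&(z<.028)&(F.min(2)>110)).astype(np.uint8)
n,l,st,ce=cv2.connectedComponentsWithStats(m);k=1+st[1:,4].argmax();pts=W[l==k][:,:2]
r=cv2.minAreaRect((pts*1000).astype(np.float32));print('plate',r)
p=(roi&(z>.072)&(z<.082)).astype(np.uint8)
n,l,st,ce=cv2.connectedComponentsWithStats(p)
for i in range(1,n):
    if st[i,4]>15: print(st[i],np.median(W[l==i],0),W[l==i].mean(0))
b=cv2.boxPoints(r);print(b)
im=cv2.resize(F[155:250,180:330,::-1],None,fx=5,fy=5,interpolation=cv2.INTER_CUBIC);cv2.imwrite('pics/crop.png',im)
print(c['mtx'],c['R'],c['t'])
E
```

```text
plate ((538.3236083984375, 49.98199462890625), (439.49639892578125, 165.04884338378906), 71.23357391357422)
[218 175  14  14 137] [0.60286523 0.14134427 0.07801657] [0.60336823 0.14203936 0.07770145]
[250 185  14  14 138] [0.56757414 0.03810804 0.07738902] [0.56833032 0.03905888 0.07724215]
[282 195  15  14 150] [ 0.53216206 -0.06435326  0.07710011] [ 0.53314263 -0.06435438  0.07716524]
[[ 389.49094 -131.53493]
 [ 545.7655  -184.63295]
 [ 687.15625  231.49892]
 [ 530.8817   284.59692]]
[[397.44192575   0.         254.18386483]
 [  0.         397.44192575 194.25697883]
 [  0.           0.           1.        ]] [[-0.02863437 -0.99933445 -0.02259942]
 [-0.99555904  0.03053996 -0.08904776]
 [ 0.08967868  0.01994923 -0.99577094]] [0.06491694 0.56291752 1.31087234]
```

View pics/crop.png

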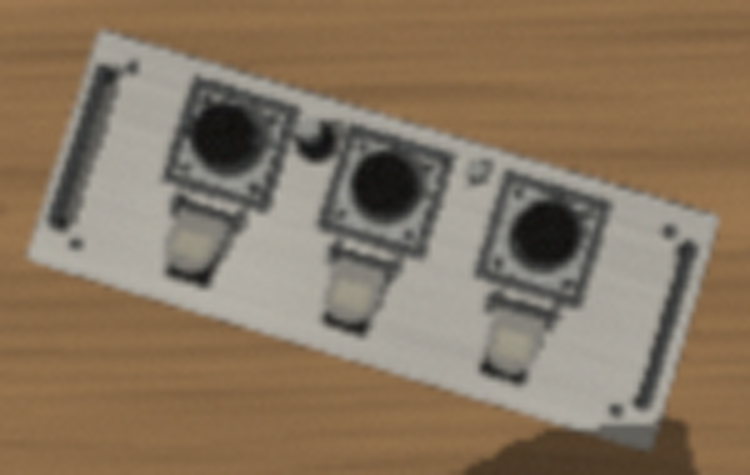

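Emit:
apply_moves(deltas="25 44 0 3.2;25 44 0 3.2;25 44 0 3.2;25 44 0 3.2;25 44 0 3.2;25 44 0 3.2;25 44 0 3.2;25 44 0 3.2;25 44 0 3.2;25 44 0 3.2;25 44 0 3.2;25 44 0 3.2;25 44 0 3.2;25 44 0 3.2;25 44 0 3.2;23 45 0 3.2;0 0 -40 0;0 0 -40 0;0 0 0 0;0 0 0 0", gripper=1)

```text
t: 2.65
ee_pos: [0.6035, 0.141, 0.153]
tcp_rot: [[0.001, 0.946, -0.323], [-0.0, -0.323, -0.946], [-1.0, 0.001, -0.0]]
force: [0.4, 0.0, 0.3]
gripper_width: -0.0003
```

Emit:
apply_moves(deltas="0 0 -30 0;0 0 -30 0;0 0 0 0;0 0 0 0")

```text
t: 3.15
ee_pos: [0.6044, 0.141, 0.094]
tcp_rot: [[0.003, 0.947, -0.323], [0.0, -0.323, -0.947], [-1.0, 0.003, -0.001]]
force: [-0.2, -0.0, 0.6]
gripper_width: -0.0002
```

```bash
python3 - <<'E'
from h import *
c=cap('scene');cv2.imwrite('pics/s2.png',cv2.resize(c['frame'][130:290,190:350,::-1],None,fx=3.7,fy=3.7,interpolation=cv2.INTER_CUBIC))
s=telemetry.read_state();print(s['ee_pos'],s['force'])
E
```

```text
[0.60451601 0.14102479 0.09403413] [ 0.67059479 -0.82127217 -0.54542097]
```

View pics/s2.png

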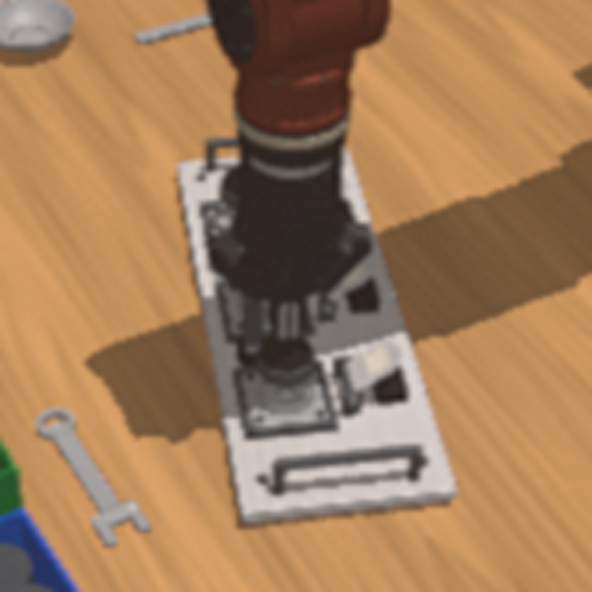

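The closed fingers are centred over the left pad, at crop (290,350). The gauge to the left, at (235,320), is clear of the arm.

Emit:
apply_moves(deltas="0 0 -6 0;0 0 -6 0;0 0 -3 0;0 0 -2 0;0 0 0 0;0 0 0 0")

```text
t: 3.95
ee_pos: [0.6031, 0.1411, 0.0748]
tcp_rot: [[0.0, 0.947, -0.322], [-0.0, -0.322, -0.947], [-1.0, 0.0, 0.0]]
force: [-2.7, -0.3, 6.1]
gripper_width: 0.0006
```

Emit:
apply_moves(deltas="0 0 -2 0;0 0 -2 0;0 0 0 0;0 0 0 0")

```text
t: 4.45
ee_pos: [0.6032, 0.1411, 0.0715]
tcp_rot: [[0.001, 0.947, -0.322], [-0.0, -0.322, -0.947], [-1.0, 0.001, 0.0]]
force: [-5.1, -0.1, 9.1]
gripper_width: -0.0005
```

Emit:
apply_moves(deltas="0 0 -1 0;0 0 -1 0;0 0 0 0;0 0 0 0")

```text
t: 4.95
ee_pos: [0.6032, 0.1411, 0.0698]
tcp_rot: [[0.001, 0.947, -0.322], [-0.0, -0.322, -0.947], [-1.0, 0.001, 0.0]]
force: [-5.0, -0.4, 11.5]
gripper_width: -0.0001
```

Emit:
apply_moves(deltas="0 0 -1.5 0;0 0 0 0;0 0 0 0")

```text
t: 5.32
ee_pos: [0.6032, 0.1411, 0.0685]
tcp_rot: [[0.001, 0.947, -0.322], [-0.0, -0.322, -0.947], [-1.0, 0.001, 0.0]]
force: [-5.3, -0.8, 13.6]
gripper_width: 0.0005
```

Emit:
apply_moves(deltas="0 0 6 0;0 0 10 0;0 0 30 0;0 0 30 0;0 0 0 0;-12 -34 0 0;-12 -34 0 0;-11 -35 0 0;0 0 0 0;0 0 -20 0;0 0 -20 0;0 0 -12 0;0 0 0 0;0 0 0 0")

```text
t: 7.08
ee_pos: [0.5683, 0.0383, 0.0912]
tcp_rot: [[0.001, 0.947, -0.322], [-0.0, -0.322, -0.947], [-1.0, 0.001, -0.0]]
force: [0.4, 0.3, 0.8]
gripper_width: -0.0002
```

Emit:
apply_moves(deltas="0 0 -6 0;0 0 -6 0;0 0 -2 0;0 0 -2 0;0 0 0 0;0 0 0 0")

```text
t: 7.82
ee_pos: [0.568, 0.0381, 0.075]
tcp_rot: [[-0.0, 0.947, -0.323], [-0.0, -0.323, -0.947], [-1.0, -0.0, 0.0]]
force: [-2.5, 0.3, 2.9]
gripper_width: 0.0
```

Emit:
apply_moves(deltas="0 0 -2 0;0 0 -2 0;0 0 0 0;0 0 0 0")

```text
t: 8.32
ee_pos: [0.5682, 0.0381, 0.0712]
tcp_rot: [[0.0, 0.947, -0.322], [-0.0, -0.322, -0.947], [-1.0, 0.0, -0.0]]
force: [-2.9, 0.6, 6.5]
gripper_width: 0.0001
```

Emit:
apply_moves(deltas="0 0 -2 0;0 0 -1 0;0 0 0 0;0 0 0 0")

```text
t: 8.82
ee_pos: [0.5682, 0.038, 0.0685]
tcp_rot: [[0.001, 0.947, -0.323], [-0.0, -0.323, -0.947], [-1.0, 0.001, 0.0]]
force: [-3.5, 0.8, 9.1]
gripper_width: -0.0002
```

Emit:
apply_moves(deltas="0 0 6 0;0 0 10 0;0 0 30 0;0 0 29 0;0 0 0 0;-12 -34 0 0;-12 -34 0 0;-12 -34 0 0;0 0 0 0;0 0 -20 0;0 0 -20 0;0 0 -12 0;0 0 0 0;0 0 0 0")

```text
t: 10.58
ee_pos: [0.5324, -0.0638, 0.0912]
tcp_rot: [[0.001, 0.947, -0.322], [-0.0, -0.322, -0.947], [-1.0, 0.001, -0.0]]
force: [0.0, 0.5, 0.8]
gripper_width: -0.0003
```

Emit:
apply_moves(deltas="0 0 -6 0;0 0 -6 0;0 0 -2 0;0 0 -2 0;0 0 0 0;0 0 0 0")

```text
t: 11.32
ee_pos: [0.5321, -0.0639, 0.075]
tcp_rot: [[0.0, 0.947, -0.323], [-0.0, -0.323, -0.947], [-1.0, 0.0, 0.0]]
force: [-1.1, 0.7, 1.3]
gripper_width: -0.0001
```

Emit:
apply_moves(deltas="0 0 -2 0;0 0 -2 0;0 0 0 0;0 0 0 0")

```text
t: 11.82
ee_pos: [0.5323, -0.064, 0.0711]
tcp_rot: [[0.001, 0.947, -0.323], [-0.0, -0.323, -0.947], [-1.0, 0.001, -0.0]]
force: [-0.6, -0.3, 3.7]
gripper_width: 0.0001
```

Emit:
apply_moves(deltas="0 0 -2 0;0 0 -1 0;0 0 0 0;0 0 0 0")

```text
t: 12.32
ee_pos: [0.5322, -0.0639, 0.068]
tcp_rot: [[0.0, 0.947, -0.323], [-0.0, -0.323, -0.947], [-1.0, 0.0, -0.0]]
force: [-1.2, 0.3, 4.7]
gripper_width: -0.0001
```

Emit:
apply_moves(deltas="0 0 6 0;0 0 10 0;0 0 30 0;0 0 10 0;0 0 0 0;-29 10 0 0;-29 10 0 0;-29 10 0 0;0 0 0 0;0 0 -20 0;0 0 -15 0;0 0 0 0;0 0 0 0")

```text
t: 13.95
ee_pos: [0.4453, -0.034, 0.089]
tcp_rot: [[-0.0, 0.947, -0.323], [-0.0, -0.323, -0.947], [-1.0, 0.0, 0.0]]
force: [-0.2, -0.3, -0.4]
gripper_width: 0.0
```

```bash
python3 - <<'E'
from h import *
c=cap('scene');cv2.imwrite('pics/s3.png',cv2.resize(c['frame'][130:290,190:350,::-1],None,fx=3.7,fy=3.7,interpolation=cv2.INTER_CUBIC))
E
```

```text
(no output)
```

View pics/s3.png

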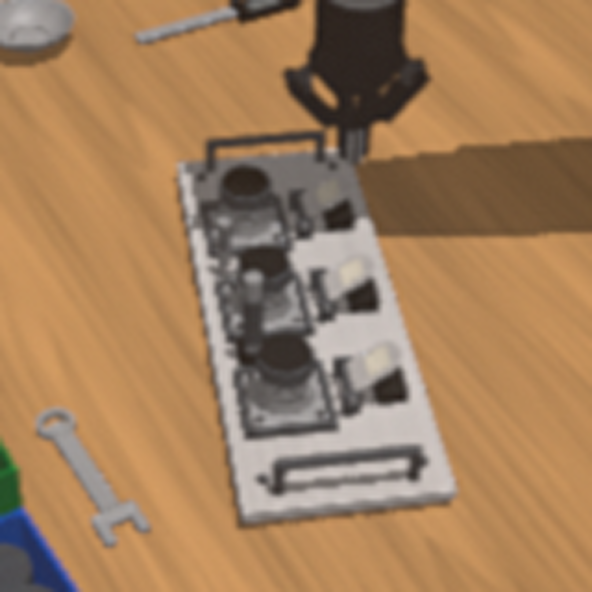

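The fingertips are at crop (352,155), above and perhaps slightly beyond the right tag's free end at (335,190). I'll check the distances with the depth map.

```bash
python3 - <<'E'
from h import *
x=np.array([.9466,-.3225]);y=np.array([.3225,.9466]);o=np.array([.568,.0385])
for n in('scene','top'):
    W=cloud(cap(n));r=(W[...,:2]-o)
    X=r@x*1000;Y=r@y*1000;Z=W[...,2]*1000
    for yy in(110,0,-110):
        m=(abs(Y-yy)<25)&(X<-52)&(X>-115)&(Z>42)&(Z<73)
        if m.sum()>5: print(n,yy,m.sum(),'X',np.percentile(X[m],[3,50,97]).round(),'Y',np.percentile(Y[m],[3,50,97]).round(),'Z',np.percentile(Z[m],[3,50,97]).round())
t=telemetry.read_state()['ee_pos'];print((t[:2]-o)@x*1000,(t[:2]-o)@y*1000)
E
```

```text
scene 110 124 X [-88. -70. -53.] Y [ 95. 113. 128.] Z [43. 55. 67.]
scene 0 101 X [-88. -70. -53.] Y [-15.   3.  21.] Z [44. 54. 65.]
scene -110 86 X [-89. -71. -54.] Y [-127. -106.  -91.] Z [43. 54. 65.]
top 110 111 X [-90. -71. -54.] Y [ 94. 110. 127.] Z [43. 55. 68.]
top 0 114 X [-89. -72. -54.] Y [-15.   1.  16.] Z [43. 55. 67.]
-92.53591393361097 -108.20015968924397
```

The right tag is under the fingers, with its free end at rig X ≈ -91. I'll shift 5 mm inward and press.

Emit:
apply_moves(deltas="5 -2 0 0;0 0 -12 0;0 0 -8 0;0 0 -6 0;0 0 -6 0;0 0 -6 0;0 0 -4 0;0 0 -3 0;0 0 0 0;0 0 0 0")

```text
t: 15.35
ee_pos: [0.4502, -0.0359, 0.044]
tcp_rot: [[0.0, 0.947, -0.323], [-0.0, -0.323, -0.947], [-1.0, 0.0, 0.0]]
force: [-0.2, 0.9, -0.4]
gripper_width: 0.0004
```

Emit:
apply_moves(deltas="0 0 -2 0;0 0 -1 0;0 0 -1 0;0 0 0 0;0 0 0 0")

```text
t: 15.98
ee_pos: [0.45, -0.0359, 0.0398]
tcp_rot: [[-0.0, 0.947, -0.323], [0.0, -0.323, -0.947], [-1.0, -0.0, -0.0]]
force: [-0.6, 0.2, 0.9]
gripper_width: -0.0002
```

Emit:
apply_moves(deltas="0 0 -1 0;0 0 -1 0;0 0 0 0;0 0 0 0")

```text
t: 16.48
ee_pos: [0.4502, -0.0359, 0.039]
tcp_rot: [[0.0, 0.947, -0.322], [-0.0, -0.322, -0.947], [-1.0, 0.0, 0.0]]
force: [-5.2, 1.5, 14.0]
gripper_width: -0.0001
```

The fingers have met the hard stop at z = 39 mm with 14 N. I'll retreat straight up, move clear and check.

Emit:
apply_moves(deltas="0 0 5 0;0 0 15 0;0 0 40 0;0 0 50 0;0 0 40 0;-10 -50 0 0;-20 -50 0 0;-20 -50 0 0;-20 -50 0 0;0 0 0 0;0 0 0 0")

```text
t: 17.85
ee_pos: [0.3801, -0.2358, 0.1884]
tcp_rot: [[0.0, 0.946, -0.323], [0.0, -0.323, -0.946], [-1.0, 0.0, -0.0]]
force: [-0.0, -0.3, 0.0]
gripper_width: -0.0002
```

```bash
python3 - <<'E'
from h import *
x=np.array([.9466,-.3225]);y=np.array([.3225,.9466]);o=np.array([.568,.0385])
for n in('scene','top'):
    c=cap(n);W=cloud(c);r=(W[...,:2]-o)
    if n=='scene':cv2.imwrite('pics/s4.png',cv2.resize(c['frame'][130:290,190:350,::-1],None,fx=3.7,fy=3.7,interpolation=cv2.INTER_CUBIC))
    X=r@x*1000;Y=r@y*1000;Z=W[...,2]*1000
    for yy in(110,0,-110):
        m=(abs(Y-yy)<13)&(X<-56)&(X>-98)&(Z>30)&(Z<73)
        print(n,yy,m.sum(),'Z',np.percentile(Z[m],[3,50,97]).round(1),'slope',np.degrees(np.arctan(-np.polyfit(X[m],Z[m],1)[0])).round(1))
        m=(abs(Y-yy)<30)&(abs(X)<30)&(Z>72)&(Z<82);print('  pad',X[m].mean().round(1),Y[m].mean().round(1),np.median(Z[m]).round(1))
print(telemetry.read_state()['force'])
E
```

```text
scene 110 115 Z [31.7 51.7 66.5] slope -8.6
  pad 1.5 116.6 77.7
scene 0 97 Z [32.9 49.9 65.3] slope -10.6
  pad -0.0 4.9 78.2
scene -110 63 Z [36.3 40.4 44.1] slope -1.8
  pad 0.9 -103.5 77.6
top 110 98 Z [32.8 54.1 70.1] slope -3.1
  pad -0.1 109.7 77.5
top 0 100 Z [34.4 53.6 66. ] slope -1.7
  pad 0.2 -0.2 77.9
top -110 99 Z [34.7 40.2 45. ] slope -0.9
  pad 0.3 -109.4 77.7
[0.61386839 1.02320289 0.23966277]
```

View pics/s4.png

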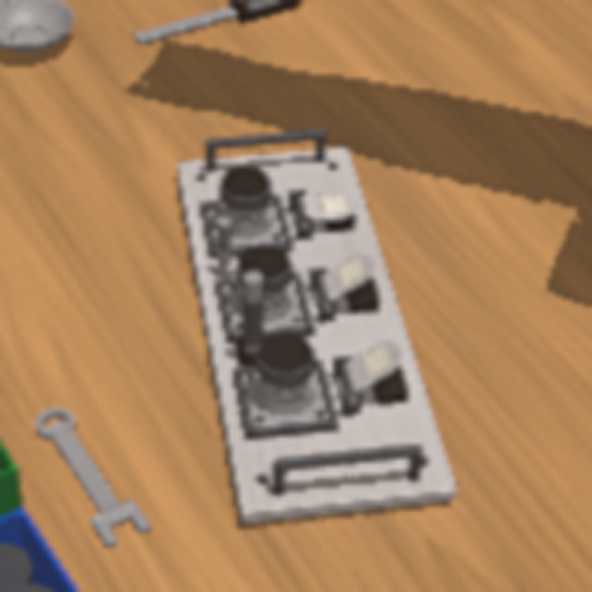

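The right tag, at crop (330,210), lies flat. The other two, at (350,275) and (375,365), are still up, and the gauge and mounts are in place.

```bash
python3 -c "
from rig import arm;print(arm.hand_in())"
```

```text
the job is handed in; nothing more can be done
None
```

The right mount has the soft spring, so I pushed its tag fully down flat, left the other two tags up, and handed the job in at about 18 s.

I pressed the pads in order from left to right with the fingers shut, letting each spring back before the next:

| Mount | Depth pressed | Force |
|---|---|---|
| Left | 9.5 mm | 13.6 N |
| Middle | 9.5 mm | 9.1 N |
| Right | 10 mm | 4.7 N |

**Tag:** the fingers pressed the right tag down until it met its stop, with the fingertips at 39.0 mm and 14 N.

**Last checks:**
- The right tag's median height was about 40 mm, against 39.5 mm for level. The left and middle tags still reach about 66 mm.
- All three pads are back at about 78 mm and seated in their nests. The gauge is standing where it was, and the arm is clear of everything.
- I fitted the tag slopes from the depth map too, but those values were too noisy to use because plate edges were mixed in. I judged the tags by height and by the picture instead.
- I did not separately measure the bolt or the loose items on the bench after the moves. The arm never went near the loose items, and it crossed above the bolt with clearance.

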